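Park the pipette in its stand and blow it out

ROBOT

A 6-joint arm with a two-finger parallel gripper is mounted at the origin on the work surface. World frame = base frame: x ahead of the robot, y to its left, z up, the work surface at z = 0. Lengths are in m, angles in rad, forces in N, time in s.
With the tool pointing down it reaches from about 0.3 to 0.875 m from the base axis. Payload 6.4 kg.
Tool frame: the origin (TCP) lies midway between the tips of the shut fingers; the grasp point (between the pads) lies 19 mm behind it; z points along the fingers, y is the line along which they close (so a half turn about z gives the same grasp; the last joint's range is limited). The gripper opens to 85 mm and grips with 20 to 120 N. Pads are 22 mm wide; open, the fingers measure 114 mm over their backs; the gripper's body (76 mm by 85 mm) begins 54 mm behind the grasp point. The pads swing forward as they close: fully open they stand 13 mm farther back than shut.
Start: joints at [0.991, 0.181, 1.607, -0, 1.354, -0.206], TCP at [0.21, 0.535, 0.2] pointing down, gripper open.
Joint ranges: [-2.99, 2.99], [-0.89, 2.07], [0.3, 2.58], [-1.14, 4.28], [0, 2.63], [-3.12, 3.12]. Speed limits (rad/s): [2.57, 2.57, 3.01, 3.14, 3.14, 3.14].

INTERFACE

Orientations are given as a unit quaternion [w, x, y, z].
In Python, from bench import status, camera, ctrl gives the robot as it stands. The module is installed in compiled form; this text tells all that it offers.
- The arm moves only by the shell command python3 -m handwheel 'ROWS'. ROWS is JSON, a list that holds one entry, the list of rows, each a list of 7 numbers: the opening, from -1 (shut) to 1 (fully open), then the shift along the tool's x, y, z in cm, then the turn, a rotation vector about the tool's x, y, z in degrees. A call has 1 to 10 rows; each row is the pose to reach, as a shift and turn from the pose commanded when the call began, along the tool's axes at that moment; what a row does not reach only later rows make up. A row lasts 1/8 s, in which the tool goes at most 62.5 mm and 10.7 degrees, less where a joint would pass 70% of its speed; a pose out of reach is approached as far as the arm can. A call with a gripper value outside its range is refused whole. The fingers move at their own pace and stop on an object; the grip force is fixed at half the most. Time passes only in rows, so rows that repeat a pose let the fingers close. It gives the time, the measured TCP pose, the force, the opening and the grip force at its end, in the units of the state.
- status.get_obs(): the state, without advancing time (a new reading comes with each control period).
- camera(name): name is "scene" or "side" or "wrist"; returns a dict with "frame" (384x512x3 uint8, blue, green, red), "depth" (384x512 float32, m along the optical axis (not along the pixel's ray), 0 where there is no reading), "fx", "fy", "cx", "cy" (pixels), "extrinsics" (4x4, takes a point from camera to world coordinates); the wrist camera has in their place "hand_eye" (4x4, takes a point from camera to tool coordinates, whose origin is the TCP and whose axes are the flange's). Camera axes: x right, y down, z forward; pixel columns grow to the right and rows downward; lengths in m; the calibration is good to about 2 mm. A picture is of the moment at which its call begins: read the wrist's pose just before it.
- ctrl.hand_in(): hands the job in; it is judged then, once.
The state is a dict: "time_s": time; "q": joint angles; "dq": joint speeds; "joint_efforts": joint torques, N m; "eef_pos": TCP position; "eef_rot": TCP orientation; "wrist_force": force on the tool from outside, world axes, zero at the start; "torque": the same for the moment, N m; "opening": opening from 0.0 (shut) to 1.0 (fully open); "grasp_force": force on a finger pad.
Only numpy, scipy, OpenCV 4.12 (cv2) and the standard library are available. Lean on these libraries where they do the work, as an engineer would, in place of code of your own. Each camera call takes 0.05 s, during which the arm holds its last target. There are 200 camera calls.

TASK

The hand pipette has been left lying on its sloping rest. Stand it nose down in the one empty cup of the round stand, lowering it (not dropping it) until its shoulder sits on the rim; then, with it standing there, clear its nozzle: press the plunger down through the first stop and on to the second, final stop without forcing it, and let it spring back up. Leave everything else where it stands.

Things in the scene. Friction and masses are not known exactly. Their poses are not given: they have to be found in the camera images.
- pipette_grip (a point): Loose hand pipette, white handle, grey shaft, 233 to 247 mm long, 0.12 to 0.18 kg. This point: on its long axis, mid-handle, 148 mm above the nose tip; the handle here is round, 26 mm dia from 114 to 196 mm above the nose (28 mm dia from 95 to 110 mm). z runs along the axis from nose to plunger, +x towards the finger hook, -x towards the tip-ejector button.
- pipette: The same pipette at its nose tip (origin; same axes). From here up: nozzle 8 mm dia to 16 mm, taper to 30 mm, shaft 16 mm dia to 95 mm, then the flat shoulder. Hook: 12 mm wide, 34 mm out from the axis, 177 to 191 mm up. Ejector button: 19 mm out, 191 to 205 mm up, fixed. Starts on the rest, 60 degrees from upright, nose low, hook underneath; lift it straight up.
- pipette_shoulder (a point): Centre of the pipette's flat shoulder, on its axis 95 mm above the nose and 53 mm below the grip point; z along the axis towards the plunger. The shoulder is 28 mm across and rests on the cup's rim when the pipette is fully home.
- plunger (a joint): Plunger's first travel, m: 0 up, 0.012 at the first stop. Spring: 1.5 N to start it, 4.5 N at the first stop; returns by itself. The plunger is a grey button, 18 mm dia, on the pipette's axis; its top face stands 233 to 247 mm above the nose when up, higher or lower with the volume that happens to be set (not given: find it by touch). That setting stays put when pressed.
- second_stop (a joint): Plunger's further (blow-out) travel past the first stop, m: 0 until the first stop is overcome, 0.004 at the second, final stop. Needs 7 N to start and 10 N to reach the final stop, which is hard; returns by itself. The button goes down 16 mm in all. Pressing with more than 35 N damages it.
- cup_rim (a point): Centre of the rim of the stand's empty cup (fixed). z up, x away from the stand's centre. The cup is an upright tube, 20 mm bore, 29 mm outside, rim 118 mm above the table, 100 mm deep: the seated pipette's nose hangs 5 mm off its floor. Three more such cups, at 90 degree steps on the same 62 mm radius circle, hold things.
- stand_hub (a point): Top of the black knob at the centre of the round stand, 136 mm above the table. The stand's grey foot is 196 mm across.
- rest: Fixed aluminium rest under the pipette; origin on the table under its middle, x the pipette's level direction, nose to plunger. Foot 150 x 76 x 8 mm. Two notched uprights, square to the pipette, 6 mm thick, 46 mm wide, carry it 84 and 173 mm from the nose, up to 2 mm above its axis. The grip point is free between them, 12 mm towards the nose from the origin, 90 mm above the table.
- marker: Marker pen, 16 mm dia, 142 mm long, standing in the next cup (90 degrees counter-clockwise from the empty one, seen from above); top 160 mm above the table. Origin at its foot. To be left alone.
- holder_long: Steel capillary holder standing in the cup opposite the empty one, top 176 mm above the table. Origin on its axis at the cup's floor. To be left alone.
- holder_short: Aluminium capillary holder standing in the cup 90 degrees clockwise from the empty one, top 154 mm above the table. Origin on its axis at the cup's floor. To be left alone.
- tip_box: Loose box of pipette tips, 83 x 122 x 64 mm, grey with a clear lid. Origin under its middle. To be left alone.
- dish_stack: Stack of three clear round dishes, 89 mm dia, 47 mm high. Origin under its middle. To be left alone.
- media_bottle: Loose glass bottle with white cap, 58 mm dia, 125 mm high. Origin under its middle. To be left alone.
- slide_box: Loose flat box for slides, 92 x 38 x 34 mm. Origin under its middle. To be left alone.
There are look-alikes about, which are no part of the job. Of the things that look like the part that bears cup_rim, the middle-sized one is meant.

How it is judged:
On the way, in this order (a step that is already met when the one before it is completed fails the run):
1. the pipette stands in the empty cup, upright, its shoulder down on the rim (horizontal distance between pipette_shoulder and cup_rim below 0.004 m and z of pipette_shoulder in the frame of cup_rim below 0.003 m and angle between pipette_shoulder's own z axis and vertical below 0.06 rad), for 0.2 s.
2. with the pipette standing there, the plunger is pressed down to the second, final stop (value of joint plunger above 0.011 m and value of joint second_stop above 0.0032 m and z of pipette_shoulder in the frame of cup_rim below 0.003 m and horizontal distance between pipette_shoulder and cup_rim below 0.004 m), for 0.05 s.
At the end, for the whole second after the job is handed in: The pipette stands by itself in the cup that was empty: its shoulder centred on the rim within 4 mm and no more than 3 mm above it, upright within 3.4 degrees, the plunger sprung back up (within 1.5 mm) (all of step 1 and z of pipette_shoulder in the frame of cup_rim above -0.004 m and value of joint plunger below 0.0015 m and value of joint second_stop below 0.001 m); the robot touches nothing.
It fails at once if the pipette is dropped (falls free at over 0.6 m/s, about 18 mm) (linear speed of pipette above 0.6 m/s and contact force between anything else and pipette below 0.05 N).
It fails at once if the plunger is forced (over 35 N) (contact force between anything else and plunger above 35 N).
It fails at once if something else is disturbed (moved by over 25 mm) (distance of any of marker, holder_long, holder_short, tip_box, dish_stack, media_bottle, slide_box from where it was at the start of the episode above 0.025 m).
It also fails if it takes over 58 s, if anything falls off the work surface, if the arm or the gripper's body presses on something with over 40 N, if the wrist force passes 120 N, or if a joint passes its speed limit or range.

## Working session

There is one attempt and no reset: what is moved stays moved. The work goes in short steps, Python scripts to look and compute and a shell command to move; the robot and the scene stay as the last step left them, time stands still between calls to the robot, and variables do not carry over. Pictures are saved under pics/ and viewed, at most 10 in all, crops included, and the job is handed in when it is done.

```bash
mkdir -p pics
cat > h.py <<'E'
import numpy as np,cv2
from bench import status,camera,ctrl
from scipy.spatial.transform import Rotation as R
def tool():
    s=status.get_obs();T=np.eye(4);w,x,y,z=s['eef_rot'];T[:3,:3]=R.from_quat([x,y,z,w]).as_matrix();T[:3,3]=s['eef_pos'];return T
def cam(n):
    T=tool();c=camera(n);c['X']=T@np.array(c['hand_eye']) if n=='wrist' else np.array(c['extrinsics']);return c
def pt(c,u,v,d=None):
    d=d or c['depth'][int(v),int(u)];return (c['X']@np.array([(u-c['cx'])/c['fx']*d,(v-c['cy'])/c['fy']*d,d,1]))[:3]
def cloud(c):
    v,u=np.indices(c['depth'].shape);d=c['depth'];P=np.stack([(u-c['cx'])/c['fx']*d,(v-c['cy'])/c['fy']*d,d],-1)
    return P@c['X'][:3,:3].T+c['X'][:3,3]
def ray(c,u,v,z):
    D=c['X'][:3,:3]@np.array([(u-c['cx'])/c['fx'],(v-c['cy'])/c['fy'],1]);o=c['X'][:3,3];return o+D*(z-o[2])/D[2]
def proj(c,p):
    q=np.linalg.inv(c['X'])@np.append(p,1);return np.array([q[0]/q[2]*c['fx']+c['cx'],q[1]/q[2]*c['fy']+c['cy']])
E
python3 - <<'E'
from h import *
for n in('scene','side'):
    c=cam(n);cv2.imwrite(f'pics/{n}0.png',c['frame']);print(n,c['X'].round(3).tolist(),c['fx'])
s=status.get_obs();print(s)
E
```

```text
scene [[-0.68, 0.548, -0.487, 1.085], [0.733, 0.516, -0.443, 0.491], [0.008, -0.658, -0.753, 0.991], [0.0, 0.0, 0.0, 1.0]] 415.5358891423281
side [[0.979, -0.148, 0.14, 0.258], [-0.204, -0.685, 0.699, -1.237], [-0.007, -0.713, -0.701, 1.292], [0.0, 0.0, 0.0, 1.0]] 482.535213642601
{'time_s': 0.1, 'q': array([ 9.90681396e-01,  1.81505819e-01,  1.60789694e+00, -2.41475838e-05,
        1.35380130e+00, -2.06290868e-01]), 'dq': array([-0.00052674, -0.00050495, -0.00241069, -0.00138524, -0.00130354,
        0.00035878]), 'joint_efforts': array([ 7.49888877e-04, -4.45879912e+01, -3.52238095e+01, -2.58400569e-04,
        4.00689285e-03,  2.94901554e-05]), 'eef_pos': array([0.20965911, 0.53482909, 0.19965767]), 'eef_rot': array([-2.97813221e-04,  1.85822977e-01,  9.82582908e-01, -7.48728944e-04]), 'wrist_force': array([-0.23557083, -0.33868839,  0.19597492]), 'torque': array([ 0.0758979 ,  0.01682011, -0.01772133]), 'grasp_force': 0.0, 'opening': 0.9980157873467304}
```

View pics/scene0.png

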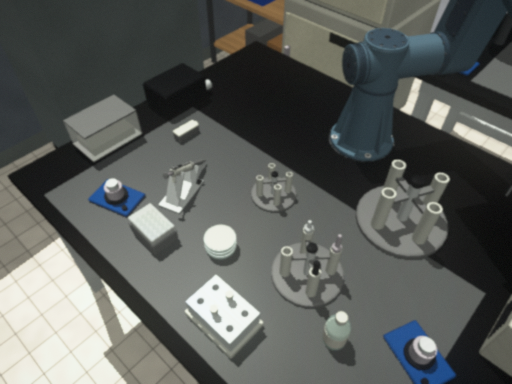

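View pics/side0.png

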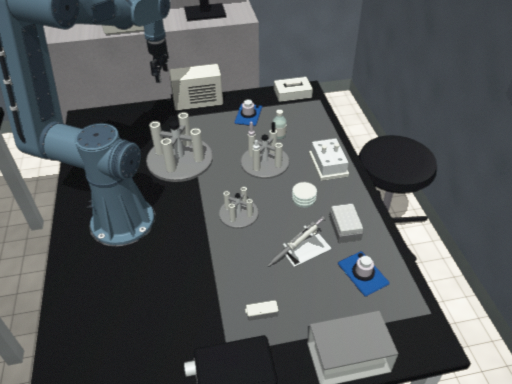

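Scene view: three four-cup stands, at (275,190) small, (405,220) large and (308,275) middle. The middle one holds three things, with its empty cup near (286,255); in the side view it is at (265,160). The pipette is at scene (185,180), side (297,243). Next, one close crop as a check, plus numbers.

Run:
```python
from h import *
a=cam('scene');b=cam('side')
def crop(c,u,v,w,h,k): return cv2.resize(c['frame'][v:v+h,u:u+w],None,fx=k,fy=k,interpolation=cv2.INTER_CUBIC)
im=np.vstack([np.hstack([crop(a,262,210,90,100,3),crop(b,228,115,90,100,3)]),np.hstack([crop(a,140,140,90,90,3),crop(b,255,200,90,90,3)])])
cv2.imwrite('pics/crop.png',im)
for n,c in(('scene',a),('side',b)):
    P=cloud(c);np.save(n+'.npy',P)
    # pipette+rest cloud, stand cloud
    print(n,'pip',[pt(c,*p).round(3).tolist() for p in (((185,180),(185,200)) if n=='scene' else ((297,243),(310,240)))])
    print(n,'stand',[pt(c,*p).round(3).tolist() for p in (((287,251),(312,247),(308,295)) if n=='scene' else ((265,140),(265,170)))])
```

```text
scene pip [[0.565, -0.296, 0.008], [0.621, -0.231, 0.009]]
scene stand [[0.6, 0.156, 0.104], [0.566, 0.205, 0.135], [0.62, 0.25, 0.02]]
side pip [[0.567, -0.295, 0.076], [0.632, -0.234, 0.002]]
side stand [[0.564, 0.183, 0.125], [0.553, 0.132, 0.017]]
```

View pics/crop.png

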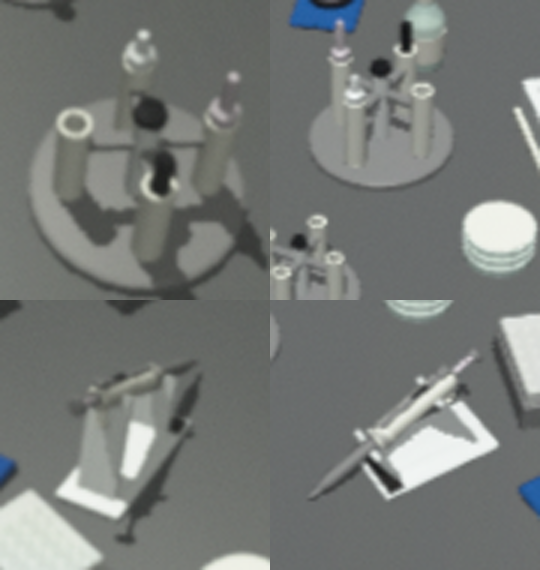

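The crop confirms it: the empty cup's rim is at scene (287,251), side (279,145), with the marker (black), steel holder and aluminium holder in the other cups. The pipette's nose is at scene (207,160), side (268,266); its plunger is at scene (166,175), side (324,217). Now triangulate.

Run:
```python
from h import *
a=cam('scene');b=cam('side')
def tri(p,q):
    A=[];y=[]
    for c,(u,v) in((a,p),(b,q)):
        D=c['X'][:3,:3]@np.array([(u-c['cx'])/c['fx'],(v-c['cy'])/c['fy'],1]);D/=np.linalg.norm(D);M=np.eye(3)-np.outer(D,D);A.append(M);y.append(M@c['X'][:3,3])
    A=np.vstack(A);y=np.hstack(y);s=np.linalg.lstsq(A,y,rcond=None)[0];return s.round(4),np.linalg.norm(A@s-y).round(4)
rim=tri((286.7,251.3),(279,145));hub=tri((312,246.7),(264.7,137.7))
print('rim',rim,'hub',hub,np.linalg.norm((rim[0]-hub[0])[:2]))
print(ray(a,286.7,251.3,.118),ray(b,279,145,.118))
n=tri((206.7,160),(268.3,265.7));p=tri((166,175),(324,217.3));print('nose',n,'plg',p,np.linalg.norm(n[0]-p[0]))
for f in('scene','side'):
    P=np.load(f+'.npy').reshape(-1,3);m=(abs(P[:,0]-.58)<.14)&(abs(P[:,1]+.28)<.14)&(P[:,2]>.03)&(P[:,2]<.18)
    Q=P[m];print(f,len(Q));
    # axis fit robust with vertical-plane
    d=p[0]-n[0];h=d[:2]/np.linalg.norm(d[:2]);t=(Q[:,:2]-n[0][:2])@h;s=(Q[:,:2]-n[0][:2])@np.array([-h[1],h[0]])
    for lo in np.arange(-.02,.24,.02):
        k=(t>lo)&(t<=lo+.02)&(abs(s)<.03)
        if k.sum(): print(round(lo+.01,3),k.sum(),s[k].mean().round(3),np.percentile(Q[k,2],[10,50,90]).round(3))
print('h',h)
```

```text
rim (array([0.6102, 0.1583, 0.1136]), np.float64(0.0053)) hub (array([0.5631, 0.1999, 0.1251]), np.float64(0.0054)) 0.06284083067560448
[0.60890364 0.1612489  0.118     ] [0.61171936 0.15011004 0.118     ]
nose (array([ 0.4623, -0.3128,  0.011 ]), np.float64(0.0086)) plg (array([ 0.6601, -0.2521,  0.133 ]), np.float64(0.0071)) 0.2401943588013674
scene 726
0.01 2 0.003 [0.032 0.032 0.032]
0.03 15 0.003 [0.034 0.038 0.044]
0.05 21 0.004 [0.039 0.051 0.057]
0.07 30 0.012 [0.052 0.059 0.073]
0.09 99 0.007 [0.032 0.042 0.079]
0.11 39 0.008 [0.075 0.086 0.096]
0.13 39 0.008 [0.089 0.103 0.109]
0.15 61 0.012 [0.091 0.105 0.119]
0.17 223 0.005 [0.061 0.083 0.125]
0.19 163 0.002 [0.033 0.046 0.114]
0.21 34 0.003 [0.131 0.136 0.14 ]
side 499
0.01 4 -0.008 [0.032 0.034 0.036]
0.03 29 -0.009 [0.032 0.038 0.046]
0.05 35 -0.008 [0.041 0.049 0.057]
0.07 54 -0.009 [0.053 0.06  0.067]
0.09 70 -0.011 [0.047 0.075 0.084]
0.11 59 -0.011 [0.076 0.089 0.096]
0.13 54 -0.01 [0.089 0.1   0.11 ]
0.15 73 -0.01 [0.097 0.107 0.118]
0.17 73 -0.012 [0.076 0.115 0.129]
0.19 31 -0.011 [0.039 0.118 0.132]
0.21 14 -0.007 [0.13  0.138 0.142]
h [0.95599819 0.29337255]
```

Rim height, hub radius (63 mm) and pipette length (240 mm) all agree with the text. I'll move above the pipette, turning the tool so its x runs along the pipette's level direction.

```bash
python3 -m handwheel '[[[1,0,0,-10,0,0,0],[1,0,0,-10,0,0,0],[1,-64.1,-62.1,-10,0,0,141.5],[1,-64.1,-62.1,-10,0,0,141.5],[1,-64.1,-62.1,-10,0,0,141.5],[1,-64.1,-62.1,-10,0,0,141.5],[1,-64.1,-62.1,-10,0,0,141.5],[1,-64.1,-62.1,-10,0,0,141.5],[1,-64.1,-62.1,-10,0,0,141.5],[1,-64.1,-62.1,-10,0,0,141.5]]]'
cat >> h.py <<'E'
def go(p,Rw):
    T=tool();d=T[:3,:3].T@(np.array(p)-T[:3,3])*100;r=R.from_matrix(T[:3,:3].T@Rw).as_rotvec(degrees=True);print('go',d.round(2),r.round(1))
def down(az): # tool z down, x at azimuth az deg
    return R.from_euler('z',az,degrees=True).as_matrix()@np.diag([1,-1,-1.])
E
python3 -c "
from h import *
go([.58,-.277,.30],down(17.1));print(tool().round(3),status.get_obs()['q'].round(2))"
```

```text
time_s: 1.55
eef_pos: [0.4177, 0.0784, 0.3008]
eef_rot: [0.0, 0.808, 0.59, 0.001]
wrist_force: [1.6, -0.1, 0.4]
opening: 0.997
grasp_force: 0.0
go [-28.91  26.27   0.1 ] [ 0.  -0.1 55.2]
[[ 0.304  0.953  0.001  0.418]
 [ 0.953 -0.304  0.     0.078]
 [ 0.     0.001 -1.     0.301]
 [ 0.     0.     0.     1.   ]] [-0.1  -0.24  1.82  0.    1.56  0.21]
```

```bash
python3 -m handwheel '[[[1,-28.9,26.3,0,0,0,55.2],[1,-28.9,26.3,0,0,0,55.2],[1,-28.9,26.3,0,0,0,55.2],[1,-28.9,26.3,0,0,0,55.2],[1,-28.9,26.3,0,0,0,55.2],[1,-28.9,26.3,0,0,0,55.2],[1,-28.9,26.3,0,0,0,55.2],[1,-28.9,26.3,0,0,0,55.2]]]'
python3 -c "
from h import *
c=cam('wrist');cv2.imwrite('pics/w1.png',c['frame']);print(c['X'].round(3),c['fx'],c['hand_eye'])
P=cloud(c);np.save('w1.npy',P);print(status.get_obs()['q'].round(2))"
```

```text
time_s: 2.55
eef_pos: [0.5817, -0.2745, 0.2996]
eef_rot: [-0.001, 0.989, 0.151, -0.001]
wrist_force: [0.1, -0.2, -0.5]
opening: 0.999
grasp_force: 0.0
[[ 0.299 -0.907 -0.297  0.657]
 [-0.954 -0.284 -0.091 -0.251]
 [-0.002  0.311 -0.95   0.472]
 [ 0.     0.     0.     1.   ]] 274.0087797657452 [[ 1.15176442e-06 -9.50727304e-01 -3.10028375e-01  7.90524141e-02]
 [ 9.99999986e-01  5.30123222e-05 -1.58851582e-04 -8.93965743e-05]
 [ 1.67459860e-04 -3.10028370e-01  9.50727291e-01 -1.72258866e-01]
 [ 0.00000000e+00  0.00000000e+00  0.00000000e+00  1.00000000e+00]]
[-0.62  0.27  1.3   0.    1.57  0.64]
```

View pics/w1.png

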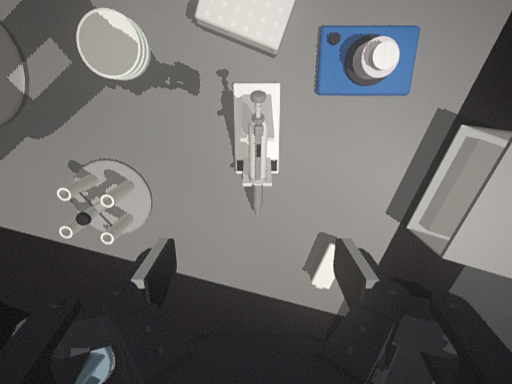

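The pipette is seen from above: plunger (258,96), nose (258,213), running almost straight down the picture, so the alignment is good. I'll fit its axis from the depth and colour.

Run:
```python
from h import *
c=cam('wrist');P=cloud(c)
# per row: columns where the height is near the expected axis top line
rows=[]
for v in range(92,216,6):
    u=np.arange(240,277);z=P[v,u,2];m=z>P[v,u,2].max()-.016
    k=u[m];top=P[v,u[np.argmax(z)]];l,r=P[v,k.min()],P[v,k.max()];mid=(l+r)/2
    print(v,k.min(),k.max(),'w',round(np.linalg.norm((r-l)[:2])*1000,1),'mid',mid[:2].round(4),'ztop',np.percentile(z[m],80).round(4))
h=np.array([.956,.2924])
```

```text
92 252 265 w 15.3 mid [ 0.6642 -0.2519] ztop 0.1327
98 252 266 w 16.5 mid [ 0.6579 -0.2545] ztop 0.1412
104 256 261 w 6.0 mid [ 0.6512 -0.2561] ztop 0.1303
110 256 261 w 6.1 mid [ 0.6444 -0.2583] ztop 0.1266
116 253 264 w 13.8 mid [ 0.6373 -0.2607] ztop 0.1211
122 250 267 w 21.7 mid [ 0.6301 -0.263 ] ztop 0.1231
128 250 266 w 20.2 mid [ 0.6232 -0.2645] ztop 0.1322
134 250 266 w 20.7 mid [ 0.6154 -0.2671] ztop 0.1285
140 250 268 w 24.1 mid [ 0.6073 -0.2712] ztop 0.1185
146 250 267 w 23.1 mid [ 0.5987 -0.2733] ztop 0.114
152 250 267 w 23.6 mid [ 0.59   -0.2761] ztop 0.1085
158 250 266 w 22.6 mid [ 0.5808 -0.2783] ztop 0.1023
164 250 266 w 23.2 mid [ 0.5711 -0.2815] ztop 0.0979
170 256 256 w 0.0 mid [ 0.6572 -0.2497] ztop 0.4724
176 250 266 w 24.2 mid [ 0.5511 -0.288 ] ztop 0.0856
182 251 265 w 21.5 mid [ 0.5406 -0.2914] ztop 0.077
188 253 262 w 14.4 mid [ 0.5267 -0.2951] ztop 0.0617
194 253 262 w 14.9 mid [ 0.5139 -0.2993] ztop 0.0543
200 253 262 w 15.2 mid [ 0.5008 -0.3035] ztop 0.0466
206 254 261 w 12.1 mid [ 0.4888 -0.3074] ztop 0.0379
212 256 259 w 5.4 mid [ 0.4731 -0.3125] ztop 0.0234
```

Axis azimuth is 17.4°; at the grip point the handle top is z≈.1055, so the axis is at z≈.090, matching the text. I'll grasp 5 mm nearer the nose.

```bash
python3 -c "
from h import *
go([.580,-.279,.067],down(17.4))"
```

```text
go [-0.36  0.57 23.36] [-0.   0.   0.1]
```

```bash
python3 -m handwheel '[[[1,-0.3,0.5,10,0,0,0],[1,-0.3,0.5,10,0,0,0],[1,-0.3,0.5,15,0,0,0],[1,-0.3,0.5,20,0,0,0],[1,-0.3,0.5,22,0,0,0],[1,-0.3,0.5,23.3,0,0,0],[1,-0.3,0.5,23.3,0,0,0]]]'
python3 -m handwheel '[[[-1,0,0,0,0,0,0],[-1,0,0,0,0,0,0],[-1,0,0,0,0,0,0],[-1,0,0,0,0,0,0],[-1,0,0,0,0,0,0],[-1,0,0,0,0,0,0]]]'
python3 -c "
from h import *
print(tool().round(4));c=cam('wrist');cv2.imwrite('pics/w2.png',c['frame'])"
```

```text
time_s: 3.52
eef_pos: [0.5812, -0.2796, 0.0684]
eef_rot: [0.0, 0.988, 0.152, 0.0]
wrist_force: [0.4, 0.3, 0.4]
opening: 0.998
grasp_force: 0.0
time_s: 4.28
eef_pos: [0.5797, -0.2833, 0.0712]
eef_rot: [0.003, 0.988, 0.152, -0.001]
wrist_force: [-13.6, -5.2, 20.1]
opening: 0.002
grasp_force: 12.0
[[ 0.9541  0.2996 -0.0013  0.5797]
 [ 0.2996 -0.954  -0.0058 -0.2833]
 [-0.003   0.0052 -1.      0.0712]
 [ 0.      0.      0.      1.    ]]
```

View pics/w2.png

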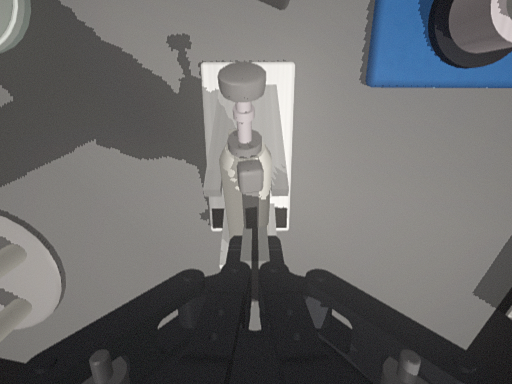

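The fingers are shut (opening 0.002), so the handle isn't between them. The pipette still lies along column ~245, with its plunger at (242,82). I'll check where it is now.

Run:
```python
from h import *
c=cam('wrist');P=cloud(c)
for v in list(range(70,240,12))+[300,320]:
    u=np.arange(215,290);z=P[v,u,2];print(v,[(int(a),*P[v,a].round(3)) for a in u[::1] if abs(a-245)<1 or abs(a-258)<1])
b=cam('side');a=cam('scene')
im=np.hstack([cv2.resize(x['frame'][y:y+h,u:u+w],(400,400),interpolation=cv2.INTER_CUBIC) for x,u,y,w,h in((a,140,130,90,90),(b,255,190,90,90))])
cv2.imwrite('pics/c2.png',im)
print(status.get_obs()['grasp_force'],status.get_obs()['opening'],status.get_obs()['wrist_force'])
```

```text
70 [(245, np.float64(0.663), np.float64(-0.253), np.float64(0.133)), (258, np.float64(0.665), np.float64(-0.258), np.float64(0.133))]
82 [(245, np.float64(0.659), np.float64(-0.254), np.float64(0.14)), (258, np.float64(0.661), np.float64(-0.259), np.float64(0.139))]
94 [(245, np.float64(0.655), np.float64(-0.256), np.float64(0.139)), (258, np.float64(0.657), np.float64(-0.26), np.float64(0.136))]
106 [(245, np.float64(0.651), np.float64(-0.257), np.float64(0.13)), (258, np.float64(0.65), np.float64(-0.264), np.float64(0.035))]
118 [(245, np.float64(0.646), np.float64(-0.258), np.float64(0.127)), (258, np.float64(0.643), np.float64(-0.266), np.float64(0.048))]
130 [(245, np.float64(0.641), np.float64(-0.259), np.float64(0.125)), (258, np.float64(0.636), np.float64(-0.268), np.float64(0.06))]
142 [(245, np.float64(0.636), np.float64(-0.261), np.float64(0.121)), (258, np.float64(0.638), np.float64(-0.266), np.float64(0.122))]
154 [(245, np.float64(0.631), np.float64(-0.262), np.float64(0.123)), (258, np.float64(0.632), np.float64(-0.268), np.float64(0.12))]
166 [(245, np.float64(0.628),
[... 562 characters left out ...]
p.float64(0.114)), (258, np.float64(0.6), np.float64(-0.279), np.float64(0.111))]
226 [(245, np.float64(0.59), np.float64(-0.274), np.float64(0.108)), (258, np.float64(0.591), np.float64(-0.282), np.float64(0.105))]
238 [(245, np.float64(0.588), np.float64(-0.275), np.float64(0.118)), (258, np.float64(0.59), np.float64(-0.282), np.float64(0.118))]
300 [(245, np.float64(0.588), np.float64(-0.277), np.float64(0.162)), (258, np.float64(0.57), np.float64(-0.288), np.float64(0.139))]
320 [(245, np.float64(0.57), np.float64(-0.282), np.float64(0.153)), (258, np.float64(0.43), np.float64(-0.335), np.float64(-0.002))]
11.933443177258596 -0.0006735924803866328 [-13.49274468  -4.70451976  18.58125089]
```

View pics/c2.png

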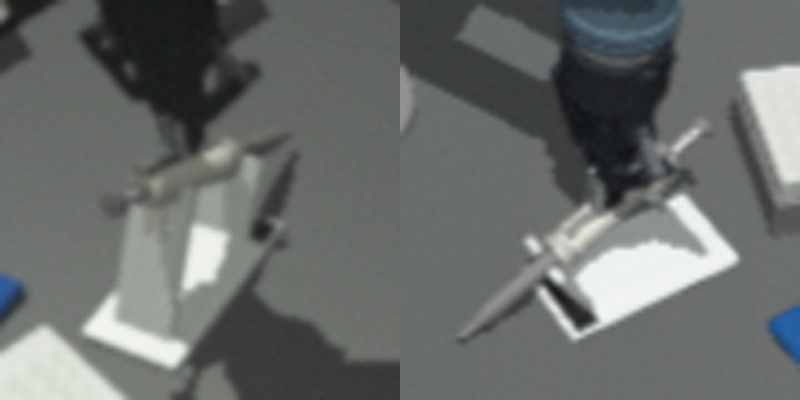

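Run:
```python
from h import *
c=cam('wrist');T=tool();P=cloud(c);Q=(P-T[:3,3])@T[:3,:3]
for v in range(226,345,6):
    row=Q[v,190:325]*1000;print(v,' '.join(f'{int(r[1])}:{int(r[2])}/{int(r[0])}' for r in row[::6]))
```

```text
226 -63:72/-41 -57:71/-41 -51:71/-41 -45:71/-40 -38:63/-36 -32:60/-35 -24:43/-27 -13:-26/7 -9:-30/9 -5:-35/11 -2:-35/11 0:-36/12 4:-27/7 11:42/-26 16:41/-26 23:62/-36 29:62/-36 36:72/-41 42:71/-41 48:73/-41 54:71/-41 60:71/-40 66:72/-41
232 -63:70/-47 -57:71/-47 -52:71/-47 -46:71/-47 -40:72/-47 -34:71/-47 -24:36/-29 -13:-22/1 -9:-27/3 -5:-40/10 -2:-39/10 0:-40/10 3:-40/10 11:35/-28 16:37/-29 25:72/-47 31:71/-47 37:72/-47 43:72/-48 49:72/-48 54:71/-47 61:72/-48 66:71/-47
238 -64:71/-53 -58:72/-54 -52:71/-53 -46:71/-54 -40:71/-54 -34:72/-54 -23:31/-32 -12:-39/6 -9:-38/6 -5:-46/10 -2:-47/10 0:-46/10 3:-47/10 7:-40/7 10:-39/6 25:72/-54 31:71/-54 37:72/-54 43:72/-54 49:72/-54 55:72/-54 61:71/-54 67:73/-55
244 -64:70/-60 -58:71/-60 -52:70/-60 -47:73/-61 -40:71/-61 -34:71/-60 -23:26/-34 -11:-45/6 -8:-46/6 -5:-53/10 -2:-53/10 0:-53/11 3:-53/10 6:-46/6 10:-45/6 13:-46/6 31:72/-61 37:71/-60 43:72/-61 49:71/-61 56:73/-61 62:73/-61 68:73/-61
250 -65:72/-68 -59:71/-67 -52:70/-67 -47:72/-68 -41:72/-68 -27:21/-37 -23:22/-38 -11:-51/6 -8:-52/7 -5:-58/10 -2:-58/10 0:-58/10 3:-58/10 6:-58/10 9:-51/6 1
[... 2969 characters left out ...]
-110/16 -9:-110/16 -8:-110/16 -6:-110/16 -4:-107/13 -3:-103/9 -5:72/-168 1:72/-168 2:-85/-8 4:-103/9 5:-110/16 7:-110/16 8:-110/16 10:-109/15 12:-110/16 14:-110/16 15:-110/16 24:-86/-8 26:-85/-8
334 -25:-89/-8 -16:-112/16 -14:-112/16 -13:-112/16 -11:-112/16 -9:-112/16 -7:-112/16 -6:-111/15 -5:-106/10 -3:-106/9 -1:-106/9 0:-106/9 2:-106/10 4:-106/10 5:-112/16 6:-113/17 8:-112/16 10:-112/16 11:-112/16 13:-112/16 15:-113/17 16:-112/16 26:-89/-8
340 -17:-114/16 -15:-114/16 -14:-114/16 -12:-114/16 -11:-113/15 -9:-115/17 -7:-114/16 -6:-114/16 -4:-109/10 -3:-109/10 -1:-108/10 0:-109/10 2:-108/10 3:-108/10 5:-112/14 6:-114/16 8:-113/15 10:-114/16 11:-114/16 13:-115/17 14:-114/16 16:-114/16 20:-107/8
```

Run:
```python
from h import *
P=np.load('w1.npy');T=np.eye(4);T[:3,:3]=R.from_quat([.989,.151,-.001,-.001]).as_matrix();t=np.array([.5817,-.2745,.2996])
Q=(P-t)@T[:3,:3]*1000
m=(Q[...,2]<30)&(Q[...,2]>-80)&(abs(Q[...,0])<40)&(abs(Q[...,1])<70)
for s in(-1,1):
    k=m&(s*Q[...,1]>0);q=Q[k]
    for z in range(-80,30,5):
        a=q[(q[:,2]>=z)&(q[:,2]<z+5)]
        if len(a):print(s,z,len(a),a[:,0].min().round(),a[:,0].max().round(),a[:,1].min().round(),a[:,1].max().round())
```

```text
-1 -80 316 -7.0 12.0 -57.0 -42.0
-1 -75 363 -12.0 12.0 -57.0 -42.0
-1 -70 348 -12.0 11.0 -57.0 -42.0
-1 -65 296 -11.0 11.0 -57.0 -42.0
-1 -60 279 -11.0 12.0 -57.0 -42.0
-1 -55 237 -12.0 12.0 -56.0 -42.0
-1 -50 167 -12.0 11.0 -54.0 -42.0
-1 -45 42 -10.0 9.0 -43.0 -42.0
1 -80 323 -5.0 12.0 42.0 56.0
1 -75 359 -11.0 11.0 42.0 57.0
1 -70 347 -11.0 12.0 42.0 56.0
1 -65 302 -12.0 11.0 42.0 57.0
1 -60 272 -12.0 12.0 42.0 56.0
1 -55 239 -11.0 11.0 42.0 57.0
1 -50 169 -11.0 11.0 42.0 54.0
1 -45 36 -10.0 8.0 42.0 43.0
```

The measured fingertips sit about 33 mm behind the reported TCP (open ones end at z = −45 mm, shut at about −34 mm). So the fingers shut on top of the handle, and the pipette did not move. I'll count the 33 mm in: back off, open, go deeper.

```bash
python3 -m handwheel '[[[-1,0,0,-5,0,0,0],[1,0,0,-7,0,0,0],[1,0,0,-7,0,0,0],[1,0,0,-7,0,0,0],[1,0,0,-7,0,0,0],[1,0,0,-7,0,0,0]]]'
python3 -c "
from h import *
go([.580,-.279,.034],down(17.4));print(status.get_obs()['wrist_force'])
c=cam('wrist');P=cloud(c)
m=(P[...,2]>.09)&(P[...,2]<.12)&(abs(P[...,0]-.59)<.012)&(abs(P[...,1]+.277)<.03);print(P[m].mean(0),np.ptp(P[m],axis=0))"
```

```text
time_s: 5.28
eef_pos: [0.5801, -0.2792, 0.1361]
eef_rot: [-0.001, 0.988, 0.152, -0.001]
wrist_force: [0.0, 0.4, 0.4]
opening: 0.996
grasp_force: 0.0
go [ 1.000e-02 -1.000e-02  1.021e+01] [-0.1  0.1  0. ]
[0.02372701 0.42068485 0.40573815]
[ 0.59136245 -0.27379163  0.10345287] [0.02397445 0.04194848 0.0254162 ]
```

```bash
python3 -m handwheel '[[[1,0,0,5,0,0,0],[1,0,0,8,0,0,0],[1,0,0,9.5,0,0,0],[1,0,0,10.2,0,0,0],[1,0,0,10.2,0,0,0],[-1,0,0,10.2,0,0,0],[-1,0,0,10.2,0,0,0],[-1,0,0,10.2,0,0,0],[-1,0,0,10.2,0,0,0],[-1,0,0,10.2,0,0,0]]]'
```

```text
time_s: 6.58
eef_pos: [0.5806, -0.2791, 0.0361]
eef_rot: [-0.0, 0.988, 0.152, -0.0]
wrist_force: [-2.0, 3.8, 6.4]
opening: 0.288
grasp_force: 58.8
```

Gripped: opening 0.288 ≈ 25 mm, 59 N. Lift straight up.

```bash
python3 -m handwheel '[[[-1,0,0,-2,0,0,0],[-1,0,0,-5,0,0,0],[-1,0,0,-10,0,0,0],[-1,0,0,-15,0,0,0],[-1,0,0,-20,0,0,0],[-1,0,0,-25,0,0,0],[-1,0,0,-27,0,0,0],[-1,0,0,-27,0,0,0]]]'
python3 - <<'E'
from h import *
c=cam('wrist');T=tool();P=cloud(c);Q=(P-T[:3,3])@T[:3,:3]*1000;np.save('w3.npy',Q);cv2.imwrite('pics/w3.png',c['frame'])
print(status.get_obs()['wrist_force'])
for v in range(2,240,10):
    m=(Q[v,:,2]<80)&(abs(Q[v,:,1])<35)&(Q[v,:,0]>-60)
    u=np.where(m)[0]
    if len(u): q=Q[v,u];i=np.argmin(q[:,2]);k=q[:,2]<q[i,2]+12;print(v,u[k].min(),u[k].max(),'y',q[k,1].min().round(1),q[k,1].max().round(1),'top',np.percentile(q[k,2],10).round(1),'x',q[i,0].round(1))
E
```

```text
time_s: 7.58
eef_pos: [0.5811, -0.2801, 0.3069]
eef_rot: [0.001, 0.988, 0.152, 0.001]
wrist_force: [-0.3, -0.1, -2.2]
opening: 0.287
grasp_force: 59.3
[-0.08698231 -0.42487631 -2.04311005]
2 41 397 y 0.2 0.2 top -174.9 x 79.2
22 317 435 y 0.2 0.2 top -174.9 x 79.2
32 286 286 y 0.2 0.2 top -174.9 x 79.2
42 25 449 y 0.2 0.2 top -174.9 x 79.2
52 136 136 y 0.2 0.2 top -174.9 x 79.2
62 198 198 y 0.2 0.2 top -174.9 x 79.2
72 219 288 y -8.5 8.9 top -103.0 x 85.2
82 381 381 y 0.2 0.2 top -174.9 x 79.2
92 220 287 y -8.5 8.6 top -107.6 x 80.6
102 322 322 y 0.2 0.2 top -174.9 x 79.2
112 239 267 y -3.6 3.6 top -104.0 x 76.0
122 36 494 y 0.2 0.2 top -174.9 x 79.2
132 6 466 y 0.2 0.2 top -174.9 x 79.2
142 54 202 y 0.2 0.2 top -174.9 x 79.2
152 60 237 y 0.2 0.2 top -174.9 x 79.2
162 231 276 y -7.4 7.6 top -88.3 x 59.9
172 18 298 y 0.2 0.2 top -174.9 x 79.2
182 41 308 y 0.2 0.2 top -174.9 x 79.2
192 388 388 y 0.2 0.2 top -174.9 x 79.2
202 324 428 y 0.2 0.2 top -174.9 x 79.2
212 293 313 y 0.2 0.2 top -174.9 x 79.2
222 65 153 y 0.2 0.2 top -174.9 x 79.2
232 244 272 y -3.4 6.8 top -94.5 x 38.0
```

Run:
```python
from h import *
Q=np.load('w3.npy')
# central strip tops
for v in range(40,250,6):
    q=Q[v,245:265];q=q[(q[:,2]>-160)&(q[:,2]<60)]
    if len(q):q=q[abs(q[:,1])<3];
    if len(q):print(v,np.median(q[:,0]).round(1),np.median(q[:,2]).round(1),end=' | ')
```

```text
58 89.3 -95.5 | 64 87.6 -98.3 | 70 85.9 -101.6 | 76 84.3 -104.1 | 82 82.8 -106.5 | 88 81.5 -107.5 | 94 80.2 -107.0 | 100 78.8 -106.5 | 106 77.4 -105.1 | 112 75.9 -103.8 | 118 74.0 -96.4 | 124 72.2 -95.3 | 130 70.6 -96.0 | 136 68.8 -94.9 | 142 66.6 -91.9 | 148 64.6 -90.9 | 154 62.5 -89.7 | 160 60.3 -88.4 | 166 58.1 -87.3 | 172 56.6 -89.4 | 178 55.0 -90.8 | 184 52.5 -89.5 | 190 50.6 -90.0 | 196 50.2 -94.6 | 202 48.9 -96.3 | 208 47.7 -98.2 | 214 45.7 -98.1 | 220 43.2 -97.1 | 226 40.5 -95.8 | 232 37.4 -93.9 | 238 29.9 -84.2 | 244 26.3 -82.2 |
```

View pics/w3.png

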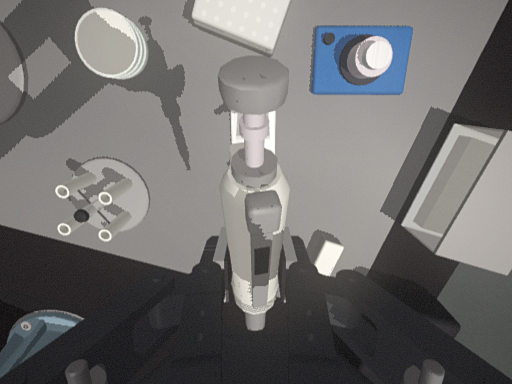

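The pipette is held between the fingers, its plunger at (253,80), on the tool's centre line. From the plunger-face plane its axis in the tool frame is about (0.86, 0, −0.51), i.e. the expected 60°. Before the placing, I'll fly tool-down (nose well above everything) to see the stand with the wrist camera.

Run:
```python
from h import *
T=tool();c=cam('wrist')
t=np.array([.610,.158,.118]);p=ray(c,130,200,.118);print(p);g=T[:3,3]+(t-p);g[2]=T[2,3];print(g);go(g,T[:3,:3])
```

```text
[ 0.47312021 -0.13023512  0.118     ]
[0.71716926 0.00873136 0.30437136]
go [ 21.73 -23.35  -0.12] [-0.1  0.1 -0. ]
```

```bash
python3 -m handwheel '[[[-1,21.7,-23.3,0,0,0,0],[-1,21.7,-23.3,0,0,0,0],[-1,21.7,-23.3,0,0,0,0],[-1,21.7,-23.3,0,0,0,0],[-1,21.7,-23.3,0,0,0,0],[-1,21.7,-23.3,0,0,0,0],[-1,21.7,-23.3,0,0,0,0],[-1,21.7,-23.3,0,0,0,0]]]'
python3 - <<'E'
from h import *
c=cam('wrist');cv2.imwrite('pics/w4.png',c['frame']);im=c['frame'].copy()
P=cloud(c)
u,v=proj(c,np.array([.61,.158,.118])).astype(int);print(u,v)
x0,y0=max(u-80,0),max(v-80,0)
cv2.imwrite('pics/w4c.png',cv2.resize(im[y0:v+80,x0:u+80],None,fx=3.5,fy=3.5,interpolation=cv2.INTER_CUBIC));print(x0,y0)
m=(P[...,2]>.110)&(P[...,2]<.125)&(abs(P[...,0]-.61)<.03)&(abs(P[...,1]-.158)<.03);q=P[m];print(len(q),q.mean(0),q.min(0),q.max(0))
(cx,cy),r=cv2.minEnclosingCircle(q[:,:2].astype(np.float32));print(cx,cy,r)
E
```

```text
time_s: 8.68
eef_pos: [0.7171, 0.0061, 0.3041]
eef_rot: [-0.0, 0.989, 0.151, -0.001]
wrist_force: [0.4, -0.6, -1.5]
opening: 0.284
grasp_force: 59.3
128 199
48 119
232 [0.6110384  0.15722225 0.11523958] [0.59620601 0.14376694 0.1100126 ] [0.62441466 0.1716526  0.11791786]
0.6105968356132507 0.1579623520374298 0.014730405993759632
```

View pics/w4c.png

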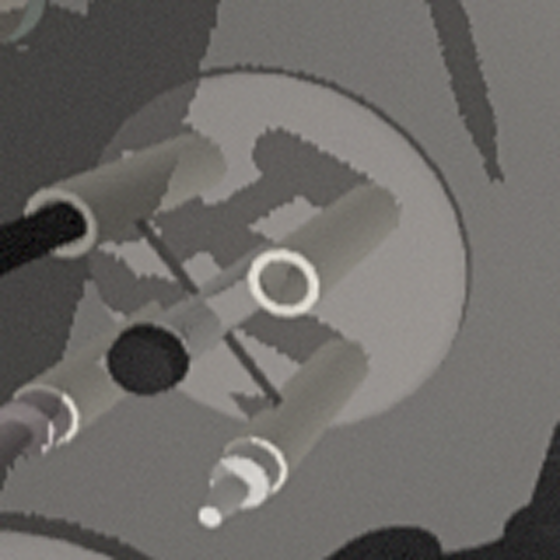

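The rim is an empty ring at crop (284,282), i.e. pixel (129,200). That gives a centre of (0.6106, 0.158), radius 14.7 mm and z 0.118, all as described; the marker, hub and both holders surround it. Now tilt the pipette upright and hover.

```bash
cat >> h.py <<'E'
Z=np.array([0,0,1.])
def tilt(az,th=60):
    a=np.radians(az);H=np.array([np.cos(a),np.sin(a),0]);t=np.radians(th);x=np.cos(t)*H+np.sin(t)*Z;z=-np.cos(t)*Z+np.sin(t)*H;return np.column_stack([x,np.cross(z,x),z])
SH=np.array([-.042,0,-.0262])
E
python3 - <<'E'
from h import *
Rw=tilt(35)
for p in([.62,.06,.30],[.6106,.158,.262]): 
    g=np.array(p)-Rw@SH;print(g);go(g,Rw)
print(status.get_obs()['q'].round(2))
E
```

```text
[0.65578864 0.08505948 0.32327307]
go [-3.52 -9.39 -1.84] [  9.2  59.6 -16. ]
[0.64638864 0.18305948 0.28527307]
go [ -1.49 -19.03   1.95] [  9.2  59.6 -16. ]
[-0.16  0.45  1.06 -0.    1.63  1.11]
```

```bash
python3 -m handwheel '[[[-1,-3.5,-9.4,-1.8,9.2,59.6,-16],[-1,-3.5,-9.4,-1.8,9.2,59.6,-16],[-1,-3.5,-9.4,-1.8,9.2,59.6,-16],[-1,-3.5,-9.4,-1.8,9.2,59.6,-16],[-1,-3.5,-9.4,-1.8,9.2,59.6,-16],[-1,-3.5,-9.4,-1.8,9.2,59.6,-16],[-1,-3.5,-9.4,-1.8,9.2,59.6,-16],[-1,-3.5,-9.4,-1.8,9.2,59.6,-16],[-1,-3.5,-9.4,-1.8,9.2,59.6,-16]]]'
python3 - <<'E'
from h import *
Rw=tilt(35);print(status.get_obs()['q'].round(2));T=tool();print((T[:3,:3].T@Rw).round(3)[0])
go(np.array([.6106,.158,.262])-Rw@SH,Rw)
print('sh',T[:3,:3]@SH+T[:3,3])
# measure shaft/handle axis in scene and side by cloud
for n in('scene','side'):
    c=cam(n);P=cloud(c);s=T[:3,:3]@SH+T[:3,3]
    cv2.imwrite(f'pics/{n}5.png',c['frame'])
    q=P[(np.hypot(P[...,0]-s[0],P[...,1]-s[1])<.025)&(P[...,2]>.19)&(P[...,2]<.42)]
    o=c['X'][:3,3];f=s-o;f[2]=0;f/=np.linalg.norm(f);l=np.array([-f[1],f[0],0])
    for z in np.arange(.2,.42,.015):
        k=q[abs(q[:,2]-z)<.0075]
        if len(k)>3:a=(k-s)@l*1000;print(n,z.round(3),len(k),'lat',((a.min()+a.max())/2).round(1),'w',np.ptp(a).round(1),'near',np.percentile((k-s)@f,5).round(4))
E
```

```text
time_s: 9.85
eef_pos: [0.6565, 0.086, 0.3243]
eef_rot: [-0.15, 0.825, 0.261, 0.478]
wrist_force: [-0.3, 0.3, -1.8]
opening: 0.284
grasp_force: 59.6
[-0.5  -0.13  2.04  1.15  1.01 -0.09]
[ 1.    -0.002 -0.001]
go [-1.   -8.54  6.04] [ 0.1 -0.1  0.1]
sh [0.62082255 0.06092746 0.30096499]
scene 0.215 8 lat -2.0 w 4.9 near -0.0046
scene 0.23 14 lat -0.7 w 11.9 near -0.0063
scene 0.245 26 lat -1.9 w 14.1 near -0.0083
scene 0.26 29 lat -1.8 w 14.0 near -0.0083
scene 0.275 28 lat -1.7 w 13.8 near -0.0085
scene 0.29 31 lat -1.7 w 13.7 near -0.0091
scene 0.305 34 lat -1.5 w 26.8 near -0.0141
scene 0.32 57 lat -1.5 w 26.7 near -0.0148
scene 0.335 60 lat 1.9 w 41.2 near -0.0146
scene 0.35 132 lat -0.1 w 45.3 near -0.0175
scene 0.365 142 lat -1.2 w 47.5 near -0.0129
scene 0.38 39 lat -1.1 w 38.6 near -0.0127
scene 0.395 59 lat -2.2 w 22.9 near -0.0229
scene 0.41 91 lat -2.0 w 22.7 near -0.0126
side 0.215 6 lat -2.4 w 3.8 near -0.0078
side 0.23 9 lat -3.6 w 7.3 near -0.0104
side 0.245 13 lat -3.2 w 14.2 near -0.0102
side 0.26 19 lat -2.6 w 14.5 near -0.0102
side 0.275 18 lat -2.1 w 14.2 near -0.0126
side 0.29 16 lat -1.7 w 14.2 near -0.0128
side 0.305 25 lat -2.7 w 24.0 near -0.0189
side 0.32 8 lat 4.3 w 10.7 near -0.015
side 0.35 7 lat -9.7 w 26.6 near -0.0135
side 0.365 21 lat 2.7 w 44.0 near -0.0166
side 0.38 29 lat -3.5 w 23.1 near -0.0181
side 0.395 30 lat -3.0 w 23.0 near -0.0157
side 0.41 43 lat -2.5 w 23.2 near -0.021
```

Upright within about 0.5° in both views (the lateral offsets stay constant from nose to plunger). I'll check each camera's bias using the cup itself.

Run:
```python
from h import *
r=np.array([.6106,.158,.118])
for n in('scene','side'):
    c=cam(n);P=np.load(n+'.npy');o=c['X'][:3,3];f=r-o;f[2]=0;f/=np.linalg.norm(f);l=np.array([-f[1],f[0],0])
    q=P[(np.hypot(P[...,0]-r[0],P[...,1]-r[1])<.024)&(P[...,2]>.05)&(P[...,2]<.125)]
    for z in np.arange(.06,.125,.012):
        k=q[abs(q[:,2]-z)<.006];a=(k-r)@l*1000
        if len(k)>3:print(n,z.round(3),len(k),'lat',((a.min()+a.max())/2).round(1),'w',np.ptp(a).round(1),'near',np.percentile((k-r)@f,5).round(4),l.round(2))
```

```text
scene 0.06 25 lat -3.0 w 26.2 near -0.0133 [ 0.57 -0.82  0.  ]
scene 0.072 29 lat -2.5 w 26.3 near -0.0133 [ 0.57 -0.82  0.  ]
scene 0.084 32 lat -5.1 w 33.0 near -0.0136 [ 0.57 -0.82  0.  ]
scene 0.096 53 lat -6.0 w 35.7 near -0.0125 [ 0.57 -0.82  0.  ]
scene 0.108 46 lat -2.9 w 25.4 near -0.0129 [ 0.57 -0.82  0.  ]
scene 0.12 60 lat -2.0 w 26.0 near -0.0125 [ 0.57 -0.82  0.  ]
side 0.06 16 lat -2.2 w 27.2 near -0.0169 [-0.97  0.24  0.  ]
side 0.072 21 lat -2.0 w 27.3 near -0.02 [-0.97  0.24  0.  ]
side 0.084 15 lat 2.2 w 35.1 near -0.0188 [-0.97  0.24  0.  ]
side 0.096 25 lat 2.4 w 35.0 near -0.0222 [-0.97  0.24  0.  ]
side 0.108 36 lat -1.2 w 26.8 near -0.0208 [-0.97  0.24  0.  ]
side 0.12 15 lat -1.1 w 27.0 near -0.0186 [-0.97  0.24  0.  ]
```

Relative to the cup, both cameras put the pipette within about 1 mm of the model, so I'll apply (−0.8, +0.5) mm and go to hover.

```bash
python3 -c "
from h import *
Rw=tilt(35);go(np.array([.6098,.1585,.262])-Rw@SH,Rw)"
python3 -m handwheel '[[[-1,-1,-8.6,6,0.1,-0.1,0.1],[-1,-1,-8.6,6,0.1,-0.1,0.1],[-1,-1,-8.6,6,0.1,-0.1,0.1],[-1,-1,-8.6,6,0.1,-0.1,0.1],[-1,-1,-8.6,6,0.1,-0.1,0.1]]]'
cat > chk.py <<'E'
from h import *
T=tool();s=T[:3,:3]@SH+T[:3,3];print('sh',s.round(4),'F',status.get_obs()['wrist_force'].round(1),'ax',(T[:3,:3]@[.866,0,-.5]).round(3))
r=np.array([.6106,.158,.118]);A=[];y=[]
for n in('scene','side'):
    c=cam(n);P=cloud(c);o=c['X'][:3,3];f=r-o;f[2]=0;f/=np.linalg.norm(f);l=np.array([-f[1],f[0],0])
    q=P[(np.hypot(P[...,0]-r[0],P[...,1]-r[1])<.022)];L=lambda a,b:[((k.min()+k.max())/2).round(1) if len(k)>3 else None for k in [(q[(q[:,2]>a)&(q[:,2]<b)]-r)@l*1000]][0]
    print(n,'cup',L(.102,.118),'shaft',[L(z,z+.012) for z in np.arange(s[2]-.06,s[2]-.01,.012)],'above',[L(z,z+.012) for z in np.arange(s[2],s[2]+.14,.02)])
Rw=tilt(35);go(np.array([.6098,.1585,s[2]])-Rw@SH,Rw)
print('tool dz per cm down',(T[:3,:3].T@[0,0,-1]).round(3))
E
python3 chk.py
```

```text
go [-1.03 -8.53  5.96] [-0.  -0.1  0.1]
time_s: 10.68
eef_pos: [0.6462, 0.1832, 0.2859]
eef_rot: [-0.151, 0.826, 0.261, 0.477]
wrist_force: [0.5, -0.2, -0.8]
opening: 0.287
grasp_force: 59.7
sh [0.6105 0.1581 0.2626] F [ 0.5 -0.2 -0.8] ax [-0.    -0.001  1.   ]
scene cup -2.2 shaft [np.float64(-1.2), np.float64(-2.5), np.float64(-2.0), np.float64(-1.7), np.float64(-1.8)] above [np.float64(-1.5), np.float64(-1.9), np.float64(2.1), np.float64(-0.1), np.float64(-2.2), np.float64(-2.1), np.float64(-2.2), np.float64(-1.9)]
side cup -1.3 shaft [np.float64(-3.0), np.float64(-4.7), np.float64(-2.5), np.float64(-2.3), np.float64(-2.0)] above [np.float64(-1.6), None, None, np.float64(-0.6), np.float64(-1.9), np.float64(-1.4), np.float64(-2.7), np.float64(-2.2)]
go [ 0.02 -0.07 -0.02] [-0. -0. -0.]
tool dz per cm down [-0.866  0.     0.499]
```

```bash
python3 -m handwheel '[[[-1,-1.75,-0.05,1,0,0,0],[-1,-3.5,-0.05,2,0,0,0],[-1,-4.3,-0.05,2.5,0,0,0],[-1,-5.2,-0.05,3,0,0,0],[-1,-6.05,-0.05,3.5,0,0,0],[-1,-6.9,-0.05,4,0,0,0],[-1,-6.9,-0.05,4,0,0,0]]]'
python3 chk.py
```

```text
time_s: 11.65
eef_pos: [0.6452, 0.1843, 0.2047]
eef_rot: [-0.151, 0.826, 0.26, 0.476]
wrist_force: [0.1, -0.2, -3.1]
opening: 0.285
grasp_force: 59.8
sh [0.6094 0.1593 0.1815] F [ 0.1 -0.2 -3.1] ax [ 0.002 -0.002  1.   ]
scene cup -2.2 shaft [np.float64(-5.4), np.float64(-3.3), np.float64(-3.8), np.float64(-3.9), np.float64(-3.5)] above [np.float64(-3.6), np.float64(-3.8), np.float64(2.2), np.float64(-0.6), np.float64(-4.3), np.float64(-3.5), np.float64(-4.2), np.float64(-3.7)]
side cup -1.2 shaft [np.float64(-0.9), np.float64(-0.6), np.float64(-0.4), np.float64(-0.2), np.float64(-1.9)] above [np.float64(-1.6), None, None, np.float64(5.1), np.float64(-1.6), np.float64(-1.5), np.float64(-0.9), np.float64(-2.2)]
go [-0.11  0.07  0.  ] [-0.1 -0.  -0. ]
tool dz per cm down [-0.866  0.002  0.501]
```

No contact yet; relative to the cup, the pipette wants +1.5 mm along tool y. Continue down.

```bash
python3 -m handwheel '[[[-1,0,0.15,0,0,0,0],[-1,-0.9,0.15,0.5,0,0,0],[-1,-1.75,0.15,1,0,0,0],[-1,-2.6,0.15,1.5,0,0,0],[-1,-3.45,0.15,2,0,0,0],[-1,-4.2,0.15,2.45,0,0,0],[-1,-4.8,0.15,2.8,0,0,0],[-1,-4.8,0.15,2.8,0,0,0]]]'
python3 chk.py
```

```text
time_s: 12.75
eef_pos: [0.6459, 0.1838, 0.1489]
eef_rot: [-0.152, 0.826, 0.261, 0.476]
wrist_force: [-0.9, -0.0, -1.5]
opening: 0.281
grasp_force: 59.7
sh [0.6101 0.1587 0.1256] F [-0.9 -0.  -1.5] ax [ 0.002 -0.001  1.   ]
scene cup -2.4 shaft [np.float64(-2.5), np.float64(-5.0), np.float64(-4.8), np.float64(-2.9), np.float64(-1.9)] above [np.float64(-2.8), np.float64(-2.9), np.float64(2.2), np.float64(-0.0), np.float64(-3.5), np.float64(-2.1), np.float64(-3.0), np.float64(-2.5)]
side cup -1.2 shaft [np.float64(-2.0), np.float64(2.2), np.float64(2.5), np.float64(-1.3), np.float64(-1.0)] above [np.float64(-2.7), None, None, np.float64(4.0), np.float64(-1.1), np.float64(-0.7), np.float64(-2.1), np.float64(-3.5)]
go [-0.07 -0.01 -0.02] [-0.1  0.  -0. ]
tool dz per cm down [-0.866  0.002  0.501]
```

Inside the cup and not rubbing. Lower the last ~8 mm slowly until it touches.

```bash
python3 -m handwheel '[[[-1,-0.26,0,0.15,0,0,0],[-1,-0.43,0,0.25,0,0,0],[-1,-0.52,0,0.3,0,0,0],[-1,-0.61,0,0.35,0,0,0],[-1,-0.61,0,0.35,0,0,0]]]'; python3 chk.py | grep -v go
```

```text
time_s: 13.48
eef_pos: [0.6461, 0.1837, 0.1423]
eef_rot: [-0.151, 0.826, 0.261, 0.476]
wrist_force: [-0.8, -1.3, -1.8]
opening: 0.283
grasp_force: 59.8
sh [0.6103 0.1586 0.1191] F [-0.8 -1.3 -1.8] ax [ 0.001 -0.001  1.   ]
scene cup -2.5 shaft [np.float64(-3.0), np.float64(-2.3), np.float64(-4.9), np.float64(-4.8), np.float64(-2.4)] above [np.float64(-2.3), np.float64(-2.1), np.float64(2.7), np.float64(0.1), np.float64(-2.4), np.float64(-2.4), np.float64(-2.0)]
side cup -1.1 shaft [np.float64(-2.1), np.float64(-2.0), np.float64(2.3), np.float64(-1.4), np.float64(-1.1)] above [np.float64(-2.8), None, None, np.float64(4.0), np.float64(-1.3), np.float64(-0.9), np.float64(-2.2)]
tool dz per cm down [-0.866  0.002  0.5  ]
```

Still hanging free (−1.8 N is its weight); go on in 1 mm steps.

```bash
python3 -m handwheel '[[[-1,-0.09,0,0.05,0,0,0],[-1,-0.17,0,0.1,0,0,0],[-1,-0.17,0,0.1,0,0,0]]]'; python3 -m handwheel '[[[-1,-0.09,0,0.05,0,0,0],[-1,-0.09,0,0.05,0,0,0]]]';python3 -m handwheel '[[[-1,-0.09,0,0.05,0,0,0],[-1,-0.09,0,0.05,0,0,0]]]'
```

```text
time_s: 13.95
eef_pos: [0.6461, 0.1838, 0.1404]
eef_rot: [-0.151, 0.826, 0.261, 0.476]
wrist_force: [-0.6, -1.4, -1.9]
opening: 0.282
grasp_force: 59.9
time_s: 14.2
eef_pos: [0.6461, 0.1838, 0.1394]
eef_rot: [-0.151, 0.826, 0.261, 0.476]
wrist_force: [-1.3, -1.5, -1.1]
opening: 0.287
grasp_force: 59.9
time_s: 14.45
eef_pos: [0.646, 0.1838, 0.1383]
eef_rot: [-0.151, 0.826, 0.261, 0.476]
wrist_force: [-0.4, -1.4, -0.9]
opening: 0.291
grasp_force: 59.9
```

```bash
for i in 1; do python3 -m handwheel '[[[-1,-0.09,0,0.05,0,0,0],[-1,-0.09,0,0.05,0,0,0]]]'; done; python3 -m handwheel '[[[-1,-0.09,0,0.05,0,0,0],[-1,-0.09,0,0.05,0,0,0]]]'
python3 - <<'E'
from h import *
r=np.array([.6106,.158,.118])
for n in('scene','side'):
    c=cam(n);P=cloud(c);q=P[(np.hypot(P[...,0]-r[0],P[...,1]-r[1])<.022)]
    o=c['X'][:3,3];f=r-o;f[2]=0;f/=np.linalg.norm(f);l=np.array([-f[1],f[0],0])
    print(n,[(z.round(3),np.ptp((k-r)@l*1000).round(1)) for z in np.arange(.08,.15,.004) for k in [q[(q[:,2]>z)&(q[:,2]<z+.005)]] if len(k)>2])
    u,v=proj(c,r).astype(int);cv2.imwrite(f'pics/{n}6.png',cv2.resize(c['frame'][v-50:v+30,u-40:u+40],None,fx=5,fy=5,interpolation=cv2.INTER_CUBIC))
a=cv2.imread('pics/scene6.png');b=cv2.imread('pics/side6.png');cv2.imwrite('pics/c6.png',np.hstack([a,b]))
E
```

```text
time_s: 14.7
eef_pos: [0.6463, 0.1839, 0.138]
eef_rot: [-0.152, 0.826, 0.261, 0.477]
wrist_force: [-3.6, -1.7, 4.4]
opening: 0.291
grasp_force: 60.4
time_s: 14.95
eef_pos: [0.6466, 0.1841, 0.138]
eef_rot: [-0.152, 0.825, 0.261, 0.478]
wrist_force: [-9.6, -4.2, 11.2]
opening: 0.285
grasp_force: 61.1
scene [(np.float64(0.08), np.float64(25.5)), (np.float64(0.084), np.float64(30.6)), (np.float64(0.088), np.float64(33.2)), (np.float64(0.092), np.float64(33.2)), (np.float64(0.096), np.float64(22.7)), (np.float64(0.1), np.float64(24.9)), (np.float64(0.104), np.float64(24.8)), (np.float64(0.108), np.float64(22.8)), (np.float64(0.112), np.float64(24.9)), (np.float64(0.116), np.float64(25.2)), (np.float64(0.12), np.float64(25.0)), (np.float64(0.124), np.float64(26.9)), (np.float64(0.128), np.float64(22.2)), (np.float64(0.132), np.float64(24.6)), (np.float64(0.136), np.float64(22.3)), (np.float64(0.14), np.float64(20.1)), (np.float64(0.144), np.float64(22.2)), (np.float64(0.148), np.float64(23.7))]
side [(np.float64(0.08), np.float64(23.3)), (np.float64(0.084), np.float64(34.9)), (np.float64(0.088), np.float64(34.9)), (np.float64(0.092), np.float64(34.8)), (np.float64(0.096), np.float64(23.0)), (np.float64(0.1), np.float64(26.9)), (np.float64(0.104), np.float64(27.1)), (np.float64(0.108), np.float64(27.0)), (np.float64(0.112), np.float64(23.1)), (np.float64(0.116), np.float64(18.9)), (np.float64(0.12), np.float64(19.1)), (np.float64(0.124), np.float64(19.0))]
```

View pics/c6.png

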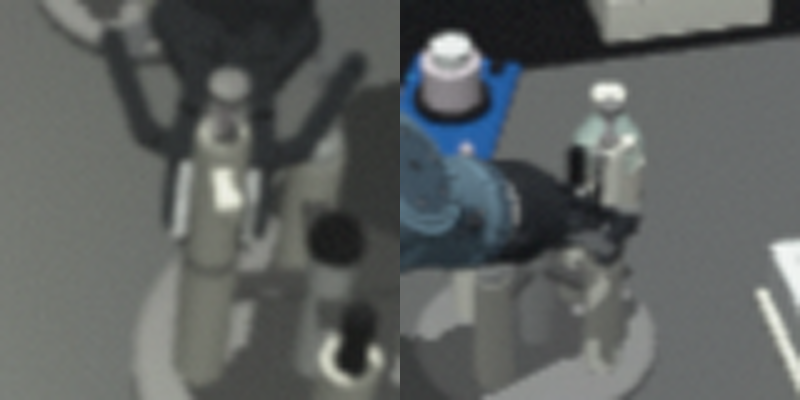

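The scene crop shows the shoulder seam flush on the cup rim at (210,265), no gap. The force rose to 11 N, confirming it is seated. Relieve the force, open part way and withdraw backwards.

```bash
python3 -m handwheel '[[[-1,0.13,0,-0.075,0,0,0],[-1,0.13,0,-0.075,0,0,0],[-1,0.13,0,-0.075,0,0,0]]]'; python3 -m handwheel '[[[-0.2,0,0,0,0,0,0],[0,0,0,0,0,0,0],[0.2,0,0,0,0,0,0],[0.2,0,0,0,0,0,0],[0.2,0,0,0,0,0,0]]]'; python3 chk.py | grep -v go
```

```text
time_s: 15.42
eef_pos: [0.6461, 0.1837, 0.1379]
eef_rot: [-0.151, 0.826, 0.261, 0.476]
wrist_force: [-2.4, -1.3, 1.3]
opening: 0.277
grasp_force: 60.1
time_s: 16.05
eef_pos: [0.6461, 0.1838, 0.1379]
eef_rot: [-0.151, 0.826, 0.261, 0.476]
wrist_force: [-0.6, -0.4, -0.7]
opening: 0.604
grasp_force: 0.0
sh [0.6103 0.1587 0.1146] F [-0.6 -0.4 -0.7] ax [ 0.001 -0.001  1.   ]
scene cup -2.9 shaft [np.float64(-3.1), np.float64(-2.4), np.float64(-5.0), np.float64(-4.6), np.float64(-2.9)] above [np.float64(-2.8), np.float64(-3.2), np.float64(-2.0), np.float64(-3.0), np.float64(-2.5), np.float64(-2.6), np.float64(-2.2), np.float64(-3.1)]
side cup -1.2 shaft [np.float64(-0.4), np.float64(-2.0), np.float64(2.2), np.float64(0.5), np.float64(-1.2)] above [np.float64(0.8), None, None, np.float64(3.9), np.float64(-1.4), np.float64(-2.8), np.float64(-2.3), np.float64(-1.9)]
tool dz per cm down [-0.866  0.002  0.5  ]
```

```bash
python3 -m handwheel '[[[0.2,0,0,-2,0,0,0],[0.2,0,0,-5,0,0,0],[0.2,0,0,-10,0,0,0],[0.2,0,0,-15,0,0,0],[0.2,6,0,-18.5,0,0,0],[-1,13,0,-22.5,0,0,0],[-1,13,0,-22.5,0,0,0],[-1,13,0,-22.5,0,0,0]]]'
python3 - <<'E'
from h import *
print(tool()[:3,3],status.get_obs()['q'].round(2));go([.59,.14,.38],down(35))
r=np.array([.6106,.158])
for n in('scene','side'):
    c=cam(n);P=cloud(c);q=P[(np.hypot(P[...,0]-r[0],P[...,1]-r[1])<.022)&(P[...,2]>.12)&(P[...,2]<.3)]
    print(n,'ztop',np.percentile(q[:,2],[95,99,100]));k=q[q[:,2]>np.percentile(q[:,2],100)-.006];print((k.min(0)+k.max(0))/2,np.ptp(k,axis=0))
    for z in(.135,.16,.18,.21): k=q[abs(q[:,2]-z)<.006];o=c['X'][:3,3][:2];f=r-o;f/=np.linalg.norm(f);a=(k[:,:2]-r)@[-f[1],f[0]]*1000;print(z,(a.min()+a.max())/2)
E
```

```text
time_s: 17.15
eef_pos: [0.5406, 0.1084, 0.3655]
eef_rot: [-0.149, 0.825, 0.262, 0.478]
wrist_force: [1.2, -0.4, -0.4]
opening: 0.003
grasp_force: 0.0
[0.5405836  0.10841751 0.36550712] [-0.62 -0.54  2.23  1.06  1.22  0.05]
go [4.18 0.26 4.36] [  0.1 -60.1   0.2]
scene ztop [0.2626058  0.26441809 0.26472311]
[0.60991279 0.16045816 0.2617793 ] [0.01873349 0.01615018 0.00588762]
0.135 -2.344733290679863
0.16 -2.204042051973068
0.18 -3.059177440220213
0.21 -3.2484396081154463
side ztop [0.25771526 0.26419635 0.26692908]
[0.61240183 0.1476238  0.26418356] [0.0084623  0.02001823 0.00549105]
0.135 -2.757780972169553
0.16 -2.2195900049790485
0.18 -1.7267404094325043
0.21 -2.998809041468289
```

The pipette stands upright by itself; plunger top ≈ 0.265. Turn the tool down above it, fingers shut.

```bash
python3 -m handwheel '[[[-1,4.2,0.3,4.4,0,-60,0],[-1,4.2,0.3,4.4,0,-60,0],[-1,4.2,0.3,4.4,0,-60,0],[-1,4.2,0.3,4.4,0,-60,0],[-1,4.2,0.3,4.4,0,-60,0],[-1,4.2,0.3,4.4,0,-60,0],[-1,4.2,0.3,4.4,0,-60,0],[-1,4.2,0.3,4.4,0,-60,0]]]'
python3 - <<'E'
from h import *
c=cam('wrist');P=cloud(c);T=tool();Q=(P-T[:3,3])@T[:3,:3]
m=(np.hypot(P[...,0]-.6103,P[...,1]-.1585)<.03)&(P[...,2]>.25)&(P[...,2]<.275)
k=P[m];print(len(k),np.percentile(k[:,2],[10,50,90]));k=k[k[:,2]>np.median(k[:,2])-.004];print((k.min(0)+k.max(0))/2,np.ptp(k,axis=0),cv2.minEnclosingCircle(k[:,:2].astype(np.float32)))
f=Q[(abs(Q[...,0])<.03)&(abs(Q[...,1])<.03)&(Q[...,2]<-.025)&(Q[...,2]>-.06)];print('tips',len(f),f[:,2].max(),f.mean(0));f=f[f[:,2]>-.045];print(f.min(0),f.max(0))
go([.6103,.1585,.30],down(35))
E
```

```text
time_s: 18.25
eef_pos: [0.5895, 0.1404, 0.3752]
eef_rot: [-0.002, 0.953, 0.302, -0.001]
wrist_force: [-0.2, -0.7, 0.2]
opening: -0.003
grasp_force: 0.0
236 [0.25983743 0.26078763 0.2617038 ]
[0.61073744 0.15906836 0.25981765] [0.01778366 0.01779344 0.00529884] ((0.6106621623039246, 0.15897725522518158), 0.009128970094025135)
tips 1327 -0.03195579111743726 [ 0.00905391 -0.00042507 -0.0480912 ]
[ 0.00606315 -0.01401148 -0.04498   ] [ 0.01186781  0.01312468 -0.03195579]
go [ 2.77 -0.29  7.63] [-0.2  0.   0.1]
```

Plunger centre is (0.6107, 0.159), radius 9.1 mm, top z 0.261; fingertips at TCP −32 mm. Come to about 10 mm above it.

```bash
python3 -m handwheel '[[[-1,2.8,-0.3,0,0,0,0],[-1,2.8,-0.3,4,0,0,0],[-1,2.8,-0.3,8,0,0,0],[-1,2.8,-0.3,12,0,0,0],[-1,2.8,-0.3,13.5,0,0,0],[-1,2.8,-0.3,13.5,0,0,0]]]'
python3 -c "
from h import *
go([.6107,.159,.229],down(35));print(status.get_obs()['wrist_force'])"
```

```text
time_s: 19.05
eef_pos: [0.6107, 0.1585, 0.2425]
eef_rot: [-0.001, 0.954, 0.301, -0.0]
wrist_force: [0.4, -0.2, -0.2]
opening: 0.003
grasp_force: 0.0
go [ 0.03 -0.04  1.35] [-0.1  0.   0.1]
[ 0.3780403  -0.18482959 -0.18490064]
```

```bash
python3 -m handwheel '[[[-1,0,0,1.0,0,0,0],[-1,0,0,1.3,0,0,0],[-1,0,0,1.3,0,0,0]]]'; for i in 1; do python3 -m handwheel '[[[-1,0,0,0.2,0,0,0],[-1,0,0,0.2,0,0,0]]]'; done;  python3 -m handwheel '[[[-1,0,0,0.3,0,0,0],[-1,0,0,0.3,0,0,0]]]'; python3 -m handwheel '[[[-1,0,0,0.3,0,0,0],[-1,0,0,0.3,0,0,0]]]'
```

```text
time_s: 19.42
eef_pos: [0.6117, 0.1591, 0.2301]
eef_rot: [-0.001, 0.953, 0.302, 0.0]
wrist_force: [-0.5, -0.2, 1.7]
opening: -0.001
grasp_force: 0.8
time_s: 19.68
eef_pos: [0.6115, 0.1591, 0.2277]
eef_rot: [-0.001, 0.953, 0.302, 0.0]
wrist_force: [0.6, -0.6, 2.7]
opening: 0.002
grasp_force: 1.2
time_s: 19.92
eef_pos: [0.6113, 0.1591, 0.2243]
eef_rot: [-0.001, 0.953, 0.302, -0.0]
wrist_force: [1.6, -0.7, 2.5]
opening: -0.002
grasp_force: 1.6
time_s: 20.18
eef_pos: [0.6113, 0.1591, 0.2213]
eef_rot: [-0.001, 0.953, 0.302, -0.0]
wrist_force: [1.1, -0.8, 3.2]
opening: 0.002
grasp_force: 1.9
```

On the spring: contact at about 0.2305, so the first stop should be near 0.2185 and the final one near 0.2145.

```bash
python3 -m handwheel '[[[-1,0,0,0.2,0,0,0],[-1,0,0,0.3,0,0,0],[-1,0,0,0.3,0,0,0]]]'; for i in 1; do python3 -m handwheel '[[[-1,0,0,0.1,0,0,0],[-1,0,0,0.1,0,0,0]]]'; done; python3 -m handwheel '[[[-1,0,0,0.1,0,0,0],[-1,0,0,0.1,0,0,0]]]'; python3 -m handwheel '[[[-1,0,0,0.1,0,0,0],[-1,0,0,0.1,0,0,0]]]'
```

```text
time_s: 20.55
eef_pos: [0.6115, 0.1591, 0.219]
eef_rot: [-0.001, 0.953, 0.302, 0.0]
wrist_force: [-0.1, -0.0, 6.9]
opening: -0.002
grasp_force: 3.5
time_s: 20.8
eef_pos: [0.6116, 0.1591, 0.2182]
eef_rot: [-0.001, 0.953, 0.302, 0.0]
wrist_force: [-0.4, -0.6, 7.0]
opening: -0.0
grasp_force: 3.7
time_s: 21.05
eef_pos: [0.6117, 0.1591, 0.2174]
eef_rot: [-0.0, 0.953, 0.302, 0.0]
wrist_force: [0.1, -0.2, 8.4]
opening: -0.0
grasp_force: 4.0
time_s: 21.3
eef_pos: [0.6118, 0.1591, 0.2166]
eef_rot: [-0.0, 0.953, 0.302, 0.001]
wrist_force: [0.2, -0.1, 8.6]
opening: -0.001
grasp_force: 4.3
```

Past the first stop (7 N), moving through the blow-out travel. Go on until the force jumps.

```bash
python3 -m handwheel '[[[-1,0,0,0.1,0,0,0],[-1,0,0,0.1,0,0,0]]]'; python3 -m handwheel '[[[-1,0,0,0.1,0,0,0],[-1,0,0,0.1,0,0,0]]]'; python3 -m handwheel '[[[-1,0,0,0.1,0,0,0],[-1,0,0,0.1,0,0,0]]]'
```

```text
time_s: 21.55
eef_pos: [0.6118, 0.1591, 0.2157]
eef_rot: [-0.0, 0.953, 0.302, 0.001]
wrist_force: [0.6, -0.4, 9.6]
opening: 0.0
grasp_force: 4.6
time_s: 21.8
eef_pos: [0.6119, 0.1591, 0.215]
eef_rot: [-0.0, 0.953, 0.302, 0.001]
wrist_force: [0.2, -0.7, 9.5]
opening: -0.0
grasp_force: 4.9
time_s: 22.05
eef_pos: [0.6123, 0.1591, 0.2148]
eef_rot: [-0.0, 0.953, 0.302, 0.001]
wrist_force: [-1.1, -0.3, 13.6]
opening: -0.0
grasp_force: 6.5
```

Hard stop: the force jumped to 13.6 N with only 0.2 mm of motion. A touch more for certainty, hold, then release.

```bash
python3 -m handwheel '[[[-1,0,0,0.05,0,0,0],[-1,0,0,0.05,0,0,0],[-1,0,0,0.05,0,0,0]]]'; python3 -m handwheel '[[[-1,0,0,-0.5,0,0,0],[-1,0,0,-1,0,0,0],[-1,0,0,-1.5,0,0,0],[-1,0,0,-2,0,0,0],[-1,0,0,-4,0,0,0],[-1,0,0,-9,0,0,0],[-1,-2.8,0.3,-14,0,0,0],[-1,-2.8,0.3,-16,0,0,0],[-1,-2.8,0.3,-16,0,0,0]]]'
python3 - <<'E'
from h import *
c=cam('wrist');P=cloud(c);m=(np.hypot(P[...,0]-.6103,P[...,1]-.1585)<.03)&(P[...,2]>.24)&(P[...,2]<.29);k=P[m];print('plunger z',np.median(k[:,2]))
k=k[k[:,2]>np.median(k[:,2])-.004];print(cv2.minEnclosingCircle(k[:,:2].astype(np.float32)))
r=np.array([.6106,.158])
for n in('scene','side'):
    c=cam(n);cv2.imwrite(f'pics/{n}9.png',c['frame']);P=cloud(c);q=P[(np.hypot(P[...,0]-r[0],P[...,1]-r[1])<.022)&(P[...,2]>.1)&(P[...,2]<.3)];print(n,'top',q[:,2].max())
    for z in(.108,.135,.16,.21,.26): k=q[abs(q[:,2]-z)<.006];o=c['X'][:3,3][:2];f=r-o;f/=np.linalg.norm(f);a=(k[:,:2]-r)@[-f[1],f[0]]*1000;print(z,((a.min()+a.max())/2).round(1))
E
```

```text
time_s: 22.42
eef_pos: [0.6125, 0.1591, 0.2147]
eef_rot: [-0.0, 0.953, 0.302, 0.002]
wrist_force: [-1.2, -0.4, 13.1]
opening: 0.001
grasp_force: 7.0
time_s: 23.55
eef_pos: [0.5908, 0.1403, 0.3749]
eef_rot: [-0.0, 0.953, 0.301, 0.002]
wrist_force: [0.5, -0.1, -0.3]
opening: 0.003
grasp_force: 0.0
plunger z 0.26008656955970466
((0.610937237739563, 0.1592150628566742), 0.009087776765227318)
scene top 0.26431859173388117
0.108 -2.6
0.135 -2.3
0.16 -2.2
0.21 -3.5
0.26 -3.1
side top 0.2673384376988188
0.108 -1.2
0.135 -2.7
0.16 -2.1
0.21 -2.9
0.26 -1.9
```

View pics/scene9.png

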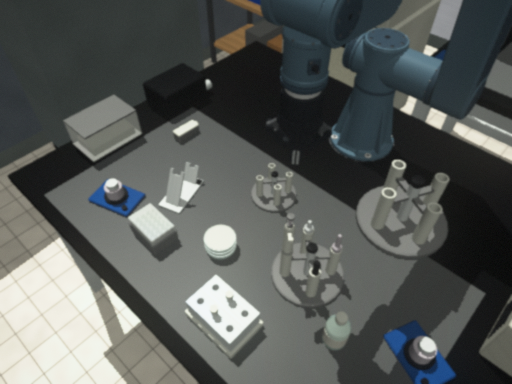

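The pipette stands in the cup at (288,250), its plunger back up at 0.260, and nothing else has moved. The arm is clear.

```bash
python3 -c "
from bench import ctrl
print(ctrl.hand_in())"
```

```text
the job is handed in; nothing more can be done
None
```

The pipette stands shoulder-down in the cup that was empty; its plunger was pressed to the final stop at about 13–14 N and sprang back, no other object was seen to move, and the job is handed in, though hand-in returned no verdict.

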